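# Show which check weight goes on which balance

## Robot

A 6-joint arm with a two-finger parallel gripper is mounted at the origin on a cart in front of the work surface, level with it; the furniture and walls round the work are solid. World frame = base frame: x ahead of the robot, y to its left, z up, the work surface at z = 0. Lengths are in m, angles in rad, forces in N, time in s.
With the tool pointing down it reaches from about 0.325 to 0.75 m from the base axis. Payload 7.6 kg.
Tool frame: the origin (TCP) lies between the finger pads, 19 mm behind the fingertips; this is the grasp point; z points along the fingers, y is the line along which they close (so a half turn about z gives the same grasp; the last joint's range is limited). The gripper opens to 85 mm and grips with 20 to 120 N. Pads are 22 mm wide; open, the fingers measure 114 mm over their backs; the gripper's body (76 mm by 85 mm) begins 54 mm behind the grasp point. The pads swing forward as they close: fully open they stand 13 mm farther back than shut.
Start: joints at [-1.195, 0.052, 1.401, -0, 1.689, -0.07], TCP at [0.226, -0.474, 0.25] pointing down, gripper open.
Joint ranges: [-2.9, 2.9], [-0.91, 2.17], [0.12, 2.37], [-1.06, 4.2], [0.26, 2.73], [-2.93, 2.93]. Speed limits (rad/s): [2.57, 2.57, 3.01, 3.14, 3.14, 3.14].

## Interface

Orientations are given as a rotation vector (axis times angle).
In Python, from workcell import bot gives the robot as it stands.
- The arm moves only by the shell command python3 -m creep 'ROWS' [FORCE]. ROWS is JSON, a list of rows, each a list of 3 entries, a list of its own where there are three numbers: the shift along the tool's x, y, z in cm, then the turn about the tool's z in units of 5 degrees (1.0 is 5 degrees), then the opening in per cent of the stroke, from 0 (shut) to 100 (fully open). A call has 1 to 12 rows; each row is the pose to reach, as a shift and turn from the pose commanded when the call began, along the tool's axes at that moment; what a row does not reach only later rows make up. A row lasts 1/8 s, in which the tool goes at most 62.5 mm and 10.7 degrees, less where a joint would pass 70% of its speed; a pose out of reach is approached as far as the arm can. A call with a gripper value outside its range is refused whole. The fingers move at their own pace and stop on an object; FORCE is the grip in N (left out, the last holds). Time passes only in rows, so rows that repeat a pose let the fingers close. It gives the time, the measured TCP pose, the force, the opening and the grip force at its end, in the units of the state.
- bot.sense(): the state, without advancing time (a new reading comes with each control period).
- bot.read_camera(name): name is "scene" or "top" or "wrist"; returns a dict with "frame" (384x512x3 uint8, red, green, blue), "camera_matrix" (3x3 intrinsics, pixels), "D" ([k1, k2, p1, p2, k3] as OpenCV has them; the pictures are not rectified), "extrinsics" (4x4, takes a point from camera to world coordinates); the wrist camera has in their place "tool_from_camera" (4x4, takes a point from camera to tool coordinates, whose origin is the TCP and whose axes are the flange's). Camera axes: x right, y up, looking along -z (the intrinsics and any distortion apply to the point x, -y, -z); pixel columns grow to the right and rows downward; lengths in m; the calibration is good to about 2 mm. A picture is of the moment at which its call begins: read the wrist's pose just before it. There is no depth.
- bot.close_job(): hands the job in; it is judged then, once.
The state is a dict: "clock": time; "q": joint angles; "qvel": joint speeds; "joint_torque": joint torques, N m; "position": TCP position; "tcp_rot": TCP orientation; "ft_force": force on the tool from outside, world axes, zero at the start; "moment": the same for the moment, N m; "finger_gap": finger opening in m; "grasp_force": force on a finger pad.
Only numpy, scipy, OpenCV 4.12 (cv2) and the standard library are available. Lean on these libraries where they do the work, as an engineer would, in place of code of your own. Each camera call takes 0.05 s, during which the arm holds its last target. There are 200 camera calls.

## Task

Two balances stand left and right of a group of brass check weights, one of them loaded with a tin. Show a trainee which weight goes on the free balance: with the hand pointing straight down, point at the middle-sized of the three brass check weights, fingertips a few centimetres above the centre of its knob, and stay there for two seconds. Then point in the same way at the centre of the empty pan of the free balance, stay there for two seconds and finish with the hand still pointing there. Touch and move nothing, and do not point at the other two weights or at the loaded balance on the way.

Things in the scene. Friction and masses are not known exactly. Their poses are not given: they have to be found in the camera images.
- weight_large: upright brass check weight: a round body with a narrower knob on top; the largest of the three, 48 mm across, 50 mm high. Origin: centre of the underside, z up.
- weight_middle: upright brass check weight: a round body with a narrower knob on top; the middle-sized one, 38 mm across, 40 mm high. Origin: centre of the underside, z up.
- weight_small: upright brass check weight: a round body with a narrower knob on top; the smallest, 30 mm across, 30 mm high. Origin: centre of the underside, z up.
- weight_large_top (a point): Centre of the top of the largest weight's knob, 50 mm above the bench.
- weight_middle_top (a point): Centre of the top of the middle-sized weight's knob, 40 mm above the bench.
- weight_small_top (a point): Centre of the top of the smallest weight's knob, 30 mm above the bench.
- balance_a: Cream bench balance, 225 (x) x 191 (y) x 58 mm, fixed, blue control panel on its front (-x of its own frame), round pan 144 mm across on top. Nothing stands on this one's pan. Origin: centre of the underside. The two balances, left and right of the weights, look alike and may swap sides.
- balance_a_pan (a point): Centre of the empty pan's surface, 55 mm above the bench (its raised rim is 3 mm higher).
- balance_b: The other bench balance, same make and size, fixed. A lidded tin stands on its pan. Origin: centre of the underside.
- balance_b_pan (a point): Centre of the loaded balance's pan surface, 55 mm above the bench, under the tin.
- pan_tin: Squat grey lidded tin, 68 mm across, 45 mm high, standing on balance_b's pan, so its lid is about 100 mm above the bench. Origin: centre of its underside.
- mortar_cube: Bystander among the weights: grey mortar cube, 50 mm. Origin: centre of its underside.
- spacer_block: Bystander among the weights: grey mortar spacer block, 40 x 50 x 36 mm high. Origin: centre of its underside.
- tall_tin: Bystander among the weights: grey lidded tin, 58 mm across, 60 mm high. Origin: centre of its underside.
There are look-alikes about, which are no part of the job. What is shaped like the weight_middle but turquoise is not meant.

How it is judged:
By the outcome, as a careful person would: the job done as asked, in the order asked, and still so for the second after the job is handed in, with the robot touching nothing.
It also fails if it takes over 43 s, if anything falls off the work surface, if the arm or the gripper's body presses on something with over 40 N, if the wrist force passes 120 N, or if a joint passes its speed limit or range.

## Working session

There is one attempt and no reset: what is moved stays moved. The work goes in short steps, Python scripts to look and compute and a shell command to move; the robot and the scene stay as the last step left them, time stands still between calls to the robot, and variables do not carry over. Pictures are saved under pics/ and viewed, at most 10 in all, crops included, and the job is handed in when it is done.

```bash
mkdir -p pics; cat > h.py <<'E'
import numpy as np, cv2
from workcell import bot
def ray(c,uv,T):
    p=cv2.undistortPoints(np.array([[uv]],float),c["camera_matrix"],np.array(c["D"],float))[0,0]
    return T[:3,3],T[:3,:3]@np.array([p[0],-p[1],-1])
def hit(c,uv,z,T=None):
    o,d=ray(c,uv,np.array(c["extrinsics"]) if T is None else T)
    return o+d*(z-o[2])/d[2]
E
python3 - <<'E'
from h import *
import pickle
s=bot.sense();print(s["position"],s["tcp_rot"],s["finger_gap"],s["clock"])
C={n:bot.read_camera(n) for n in("scene","top")}
pickle.dump(C,open("c.pkl","wb"))
for n in C:
    cv2.imwrite(f"pics/{n}.png",cv2.resize(C[n]["frame"][:,:,::-1],(800,600)))
E
```

```text
[ 0.22628548 -0.47344508  0.24916804] [-3.06239929e+00 -6.94158764e-01  4.00741453e-04] 0.08518178900931286 0.0
```

View pics/scene.png

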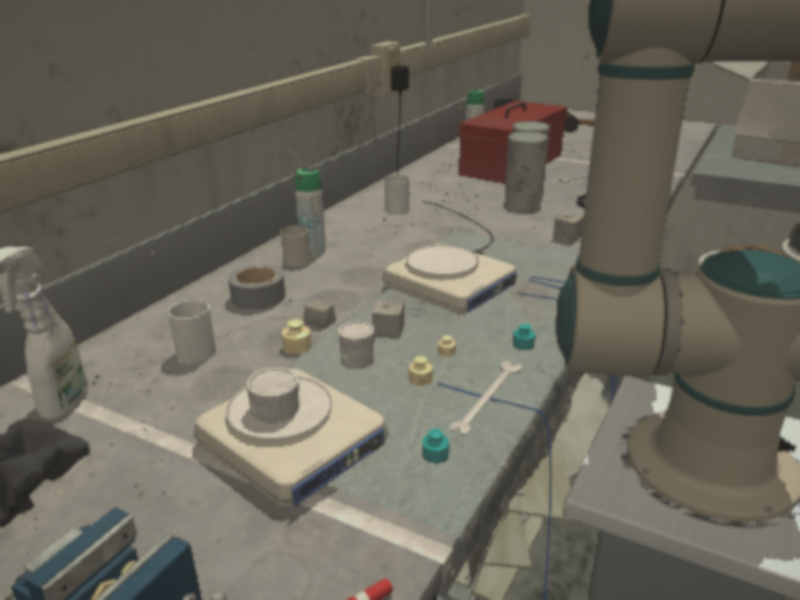

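View pics/top.png

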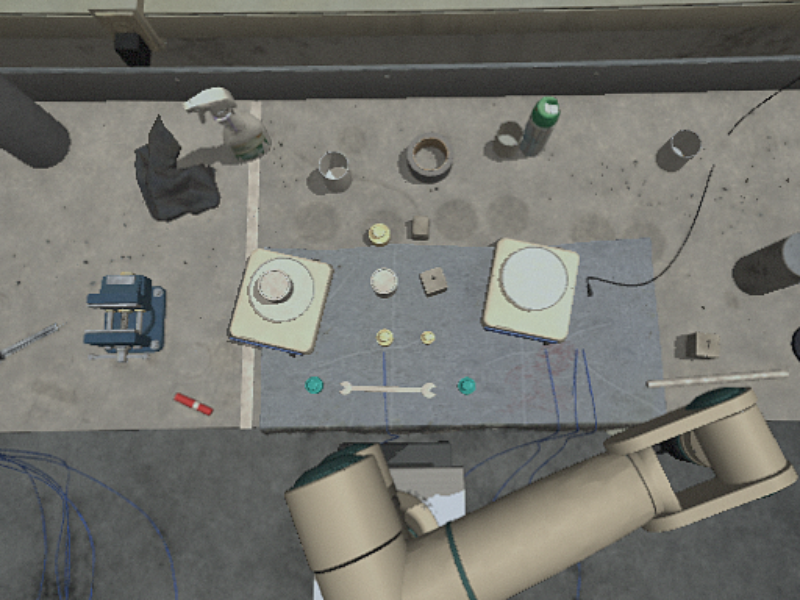

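The top view (800x600) shows three brass weights at (378,234), (385,338) and (428,338). Two turquoise look-alikes sit at (315,385) and (467,386). The tin is on the left balance (280,290), so the free pan is on the right at (534,278). I'll measure the sizes next to confirm which weight is the middle one.

```bash
python3 - <<'E'
from h import *
import pickle
C=pickle.load(open("c.pkl","rb"));c=C["top"];f=c["frame"]
hsv=cv2.cvtColor(f,cv2.COLOR_RGB2HSV)
k=.64
for n,(u,v) in dict(large=(378,234),mid=(385,338),small=(428,338)).items():
    u,v=u*k,v*k; x0,y0=int(u)-13,int(v)-13
    m=((hsv[...,1]>55)&(hsv[...,2]>90)&(abs(hsv[...,0].astype(int)-25)<12)).astype(np.uint8)[y0:y0+27,x0:x0+27]
    cs,_=cv2.findContours(m,0,1);q=max(cs,key=cv2.contourArea)
    (a,b),r=cv2.minEnclosingCircle(q);A=cv2.contourArea(q)
    h=.025;p=hit(c,(x0+a,y0+b),h);e=hit(c,(x0+a+r,y0+b),h)
    print(n,(x0+a,y0+b),A,"pos",p.round(3),"diam",2*np.linalg.norm(p-e))
# pan: bright low-sat
x0,y0=int(534*k)-30,int(278*k)-30
g=hsv[y0:y0+60,x0:x0+60]
print(f[178,342],f[205,342])
m=((g[...,1]<40)&(g[...,2]>140)).astype(np.uint8)
cs,_=cv2.findContours(m,0,1);q=max(cs,key=cv2.contourArea);e=cv2.fitEllipse(cv2.convexHull(q));print(e,x0,y0,hit(c,(x0+e[0][0],y0+e[0][1]),.057), hit(c,(x0+e[0][0]+e[1][0]/2,y0+e[0][1]),.057))
im=f[120:240,200:380,::-1];cv2.imwrite("pics/crop.png",cv2.resize(im,None,fx=4.4,fy=4.4,interpolation=2))
print(np.array(c["extrinsics"])[:3,3])
E
```

```text
large (242.8592233657837, 150.1310682296753) 91.0 pos [0.66  0.015 0.025] diam 0.05062330435123809
mid (245.82432460784912, 215.7162160873413) 67.0 pos [0.428 0.007 0.025] diam 0.03644699077042459
small (272.93478298187256, 215.80434799194336) 19.5 pos [ 0.426 -0.086  0.025] diam 0.029565507672259295
[191 198 198] [192 201 179]
((29.796998977661133, 36.54362106323242), (59.412540435791016, 88.282470703125), 13.267701148986816) 311 147 [ 0.52798802 -0.31591428  0.057     ] [ 0.52630747 -0.41557682  0.057     ]
[ 0.27283314 -0.04029076  1.33721052]
```

View pics/crop.png

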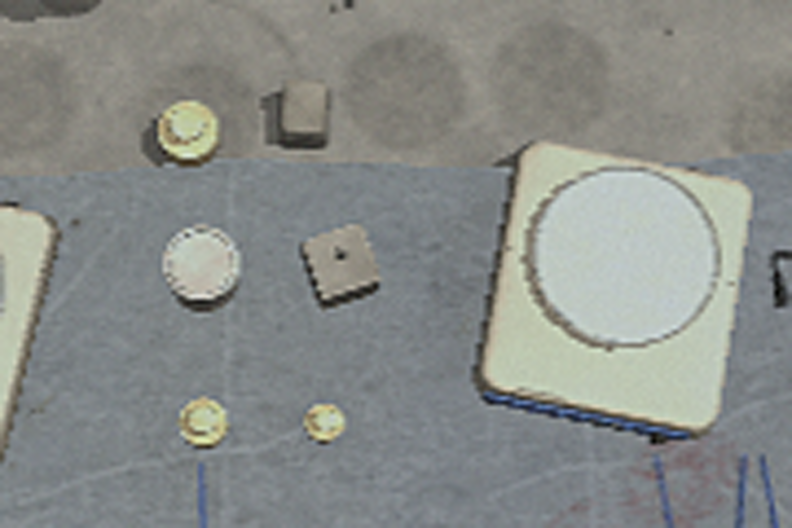

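Candidates in raw top-view pixels are brass (243,150) at 50 mm, (246,216) at 37 mm and (273,216) at 30 mm. The middle-sized one is (246,216), since it is brass, not turquoise, and about 38 mm across. The crop confirms this, and the right pan is empty. I'll work out the first move and refine the pan.

```bash
cat >> h.py <<'E'
from scipy.spatial.transform import Rotation as Ro
def go(*P):
    s=bot.sense();R=Ro.from_rotvec(s["tcp_rot"])
    for p in P: print(p,"cm:",(R.inv().apply(np.array(p)-s["position"])*100).round(1))
E
python3 - <<'E'
from h import *
import pickle
c=pickle.load(open("c.pkl","rb"))["top"]
print("pan",hit(c,(342,178.4),.057),"edges",hit(c,(200+527/4.4,178.4),.057),hit(c,(200+718/4.4,178.4),.057),"knob",hit(c,(246.4,215.7),.04))
go((.30,-.2,.2),(.36,.0,.2))
E
```

```text
pan [ 0.54566377 -0.32091175  0.057     ] edges [ 0.54693915 -0.24590371  0.057     ] [ 0.54444243 -0.39217989  0.057     ] knob [0.42592936 0.00453067 0.04      ]
(0.3, -0.2, 0.2) cm: [ 18.4 -21.5   5. ]
(0.36, 0.0, 0.2) cm: [ 32.5 -36.9   5. ]
```

```bash
python3 -m creep '[[[6,-7,1.5],0,0],[[12,-14,3],0,0],[[18.4,-21.5,5],0,0],[[18.4,-21.5,5],0,0],[[18.4,-21.5,5],0,0],[[23,-26.6,5],0,0],[[28,-32,5],0,0],[[32.5,-36.9,5],0,0],[[32.5,-36.9,5],0,0],[[32.5,-36.9,5],0,0],[[32.5,-36.9,5],0,0]]'
python3 - <<'E'
from h import *
s=bot.sense();c=bot.read_camera("wrist")
print(s["position"],s["tcp_rot"],s["finger_gap"],s["clock"])
import pickle;pickle.dump((s,c),open("w.pkl","wb"))
cv2.imwrite("pics/w1.png",c["frame"][:,:,::-1])
go((.426,.005,.2),(.426,.005,.09))
E
```

```text
clock: 1.48
position: [0.3603, -0.0013, 0.1998]
tcp_rot: [3.064, 0.693, -0.001]
ft_force: [0.5, -0.2, -0.3]
finger_gap: -0.0003
grasp_force: 0.0
[ 0.36029772 -0.00131102  0.19977374] [ 3.06381282e+00  6.93487925e-01 -8.65318959e-04] -0.0002629721278101032 1.475
(0.426, 0.005, 0.2) cm: [ 6.2  2.2 -0. ]
(0.426, 0.005, 0.09) cm: [ 6.2  2.2 11. ]
```

View pics/w1.png

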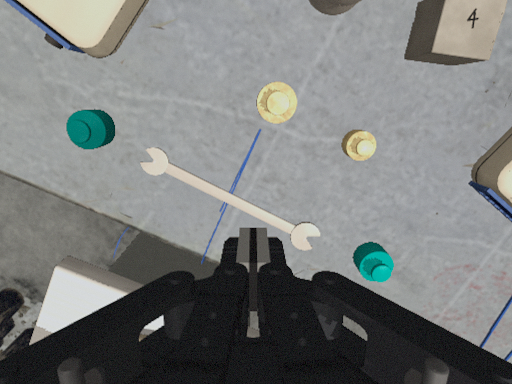

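The wrist view shows the middle weight with its knob at (278,103), the small one at (361,148), and the shut fingers at (252,240). I'll project the knob onto z=0.04.

```bash
python3 - <<'E'
from h import *
import pickle;s,c=pickle.load(open("w.pkl","rb"))
T=np.eye(4);T[:3,:3]=Ro.from_rotvec(s["tcp_rot"]).as_matrix();T[:3,3]=s["position"]
T=T@np.array(c["tool_from_camera"])
p=hit(c,(278,103),.04,T);print(p,hit(c,(361,148),.03,T))
x,y=p[:2]; go((x,y,.2),(x,y,.089))
E
```

```text
[0.42985185 0.00601088 0.04      ] [ 0.42710458 -0.08525672  0.03      ]
(np.float64(0.42985184966802376), np.float64(0.006010882089724241), 0.2) cm: [ 6.6  2.3 -0. ]
(np.float64(0.42985184966802376), np.float64(0.006010882089724241), 0.089) cm: [ 6.6  2.3 11.1]
```

```bash
python3 -m creep '[[[3.2,1.1,0],0,0],[[6.4,2.2,1],0,0],[[6.4,2.2,5],0,0],[[6.4,2.2,9],0,0],[[6.4,2.2,11],0,0],[[6.4,2.2,11],0,0],[[6.4,2.2,11],0,0],[[6.4,2.2,11],0,0],[[6.4,2.2,11],0,0]]'
python3 - <<'E'
from h import *
c=bot.read_camera("wrist");s=bot.sense()
a=c["frame"][:,:,::-1]
cv2.imwrite("pics/w2.png",a);print(s["position"])
T=np.eye(4);T[:3,:3]=Ro.from_rotvec(s["tcp_rot"]).as_matrix();T[:3,3]=s["position"]
import pickle;pickle.dump((c,T@np.array(c["tool_from_camera"])),open("w2.pkl","wb"))
E
```

```text
clock: 2.65
position: [0.4282, 0.007, 0.0908]
tcp_rot: [3.063, 0.694, 0.002]
ft_force: [-0.1, 0.2, -0.5]
finger_gap: -0.0001
grasp_force: 0.0
[0.42806018 0.00707099 0.09058893]
```

View pics/w2.png

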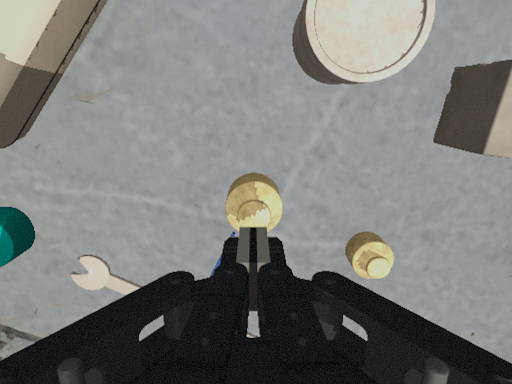

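The fingertips at (253,228) sit right in front of the middle weight, whose knob is centred near (254,216) and partly hidden.

```bash
python3 - <<'E'
from h import *
import pickle;c,T=pickle.load(open("w2.pkl","rb"))
print(hit(c,(254,216),.04,T),hit(c,(378,267),.03,T))
E
```

```text
[0.43080623 0.00655873 0.04      ] [ 0.42999901 -0.08674916  0.03      ]
```

```bash
R='x'; python3 -m creep '[[[0.2,0.1,0],0,0],[[0.2,0.1,0],0,0],[[0.2,0.1,0],0,0],[[0.2,0.1,0],0,0],[[0.2,0.1,0],0,0],[[0.2,0.1,0],0,0],[[0.2,0.1,0],0,0],[[0.2,0.1,0],0,0],[[0.2,0.1,0],0,0],[[0.2,0.1,0],0,0],[[0.2,0.1,0],0,0],[[0.2,0.1,0],0,0]]'
python3 -m creep '[[[0,0,0],0,0],[[0,0,0],0,0],[[0,0,0],0,0],[[0,0,0],0,0],[[0,0,0],0,0],[[0,0,0],0,0],[[0,0,0],0,0],[[0,0,0],0,0],[[0,0,0],0,0],[[0,0,0],0,0],[[0,0,0],0,0],[[0,0,0],0,0]]'
python3 -c "
from h import *
go((.43,.007,.2),(.35,.0,.22),(.34,-.2,.22),(.40,-.32,.22))"
```

```text
clock: 4.2
position: [0.43, 0.0071, 0.09]
tcp_rot: [3.064, 0.694, 0.0]
ft_force: [0.5, -0.3, -0.7]
finger_gap: -0.0001
grasp_force: 0.0
clock: 5.7
position: [0.43, 0.0071, 0.09]
tcp_rot: [3.064, 0.695, 0.0]
ft_force: [-0.4, -0.5, -0.2]
finger_gap: 0.0002
grasp_force: 0.0
(0.43, 0.007, 0.2) cm: [ -0.   0. -11.]
(0.35, 0.0, 0.22) cm: [ -7.5  -2.8 -13. ]
(0.34, -0.2, 0.22) cm: [-17.   14.8 -13. ]
(0.4, -0.32, 0.22) cm: [-16.8  28.2 -13. ]
```

Dwell done (over 2.5 s). Next I retreat and go round to the free balance.

```bash
python3 -m creep '[[[0,0,-6],0,0],[[0,0,-11],0,0],[[-4,-1.5,-13],0,0],[[-7.5,-2.8,-13],0,0],[[-7.5,-2.8,-13],0,0],[[-10.5,3,-13],0,0],[[-13.5,9,-13],0,0],[[-17,14.8,-13],0,0],[[-17,21,-13],0,0],[[-16.8,28.2,-13],0,0],[[-16.8,28.2,-13],0,0],[[-16.8,28.2,-13],0,0]]'
python3 - <<'E'
from h import *
import pickle
s=bot.sense();c=bot.read_camera("wrist")
cv2.imwrite("pics/w3.png",c["frame"][:,:,::-1]);print(s["position"],s["q"])
T=np.eye(4);T[:3,:3]=Ro.from_rotvec(s["tcp_rot"]).as_matrix();T[:3,3]=s["position"]
pickle.dump((c,T@np.array(c["tool_from_camera"])),open("w3.pkl","wb"))
E
```

```text
clock: 7.2
position: [0.4005, -0.3209, 0.2185]
tcp_rot: [-3.063, -0.692, 0.002]
ft_force: [0.1, 0.8, -0.4]
finger_gap: 0.0001
grasp_force: 0.0
[ 0.40046192 -0.32086728  0.21852501] [-7.47475454e-01  3.15217501e-02  1.48455109e+00  1.27886244e-05
  1.62773939e+00  3.78756915e-01]
```

View pics/w3.png

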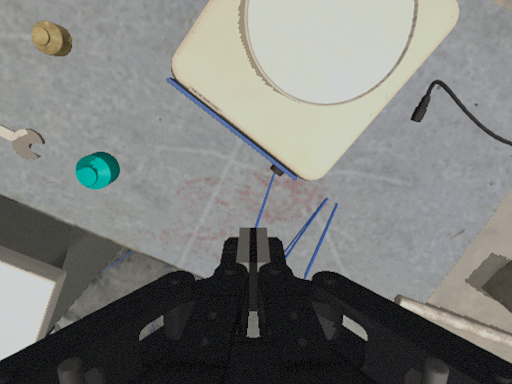

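The empty pan is in view, cut off at the top. Its left edge is at x≈247, right at ≈415 and bottom at y≈104, so the centre is about (331,20).

```bash
python3 - <<'E'
from h import *
import pickle;c,T=pickle.load(open("w3.pkl","rb"))
print(hit(c,(331,20),.056,T))
go((.47,-.32,.2),(.545,-.32,.12),(.545,-.32,.107))
E
```

```text
[ 0.54852674 -0.32326947  0.056     ]
(0.47, -0.32, 0.2) cm: [6.3 3.  1.9]
(0.545, -0.32, 0.12) cm: [13.1  6.3  9.9]
(0.545, -0.32, 0.107) cm: [13.1  6.3 11.2]
```

```bash
python3 -m creep '[[[5,2.5,1],0,0],[[10,5,1],0,0],[[13.2,6.6,2],0,0],[[13.2,6.6,6],0,0],[[13.2,6.6,9],0,0],[[13.2,6.6,11.2],0,0],[[13.2,6.6,11.2],0,0],[[13.2,6.6,11.2],0,0],[[13.2,6.6,11.2],0,0],[[13.2,6.6,11.2],0,0]]'
python3 - <<'E'
from h import *
s=bot.sense();c=bot.read_camera("wrist");t=bot.read_camera("scene")
print(s["position"])
cv2.imwrite("pics/w4.png",np.hstack([c["frame"][:,:400],t["frame"][:,112:512]])[:,:,::-1])
T=np.eye(4);T[:3,:3]=Ro.from_rotvec(s["tcp_rot"]).as_matrix();T[:3,3]=s["position"]
import pickle;pickle.dump((c,T@np.array(c["tool_from_camera"])),open("w4.pkl","wb"))
E
```

```text
clock: 8.5
position: [0.5479, -0.3226, 0.1091]
tcp_rot: [3.063, 0.694, 0.002]
ft_force: [0.2, -0.9, 0.5]
finger_gap: -0.0001
grasp_force: 0.0
[ 0.54788501 -0.32261595  0.10910083]
```

View pics/w4.png

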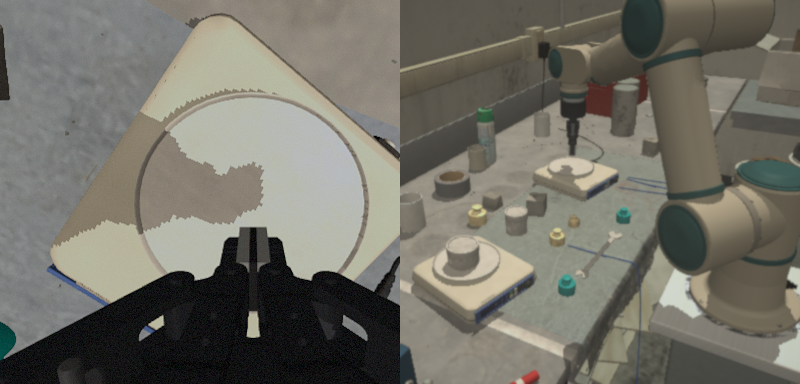

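The wrist view shows the pan with edges at x = 137 and 369 and its top at y = 93, so its centre is about (253,208). The fingers are over it and nothing has been disturbed. I'll check the offset.

```bash
python3 - <<'E'
from h import *
import pickle;c,T=pickle.load(open("w4.pkl","rb"))
p=hit(c,(253,208),.057,T);print(p,[np.linalg.norm(p-hit(c,u,.057,T)) for u in((137,205),(369,205),(253,93))])
E
```

```text
[ 0.55453648 -0.32064234  0.057     ] [np.float64(0.07017221164282393), np.float64(0.07028514455443953), np.float64(0.0667709916728372)]
```

The estimates agree to within about 4 mm of the current position, so I'll dwell here and hand in.

```bash
python3 -m creep '[[[0.1,0,0],0,0],[[0.1,0,0],0,0],[[0.1,0,0],0,0],[[0.1,0,0],0,0],[[0.1,0,0],0,0],[[0.1,0,0],0,0],[[0.1,0,0],0,0],[[0.1,0,0],0,0],[[0.1,0,0],0,0],[[0.1,0,0],0,0],[[0.1,0,0],0,0],[[0.1,0,0],0,0]]'
python3 -m creep '[[[0,0,0],0,0],[[0,0,0],0,0],[[0,0,0],0,0],[[0,0,0],0,0],[[0,0,0],0,0],[[0,0,0],0,0],[[0,0,0],0,0],[[0,0,0],0,0],[[0,0,0],0,0],[[0,0,0],0,0],[[0,0,0],0,0],[[0,0,0],0,0]]'
python3 -c "
from workcell import bot
print(bot.close_job())"
```

```text
clock: 10.1
position: [0.5485, -0.322, 0.108]
tcp_rot: [3.064, 0.694, 0.0]
ft_force: [0.1, -0.8, -0.2]
finger_gap: 0.0
grasp_force: 0.0
clock: 11.6
position: [0.5485, -0.322, 0.108]
tcp_rot: [3.064, 0.694, 0.0]
ft_force: [-0.3, -0.0, 0.6]
finger_gap: -0.0001
grasp_force: 0.0
the job is handed in; nothing more can be done
None
```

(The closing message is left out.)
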